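Hang the counter caddy on its twin pins and shut the stock drawer

TASK

Take the empty yellow caddy out of the open stock drawer and hang it on the white display panel, with one pin through each of the two holes in its back plate and its back flush against the panel. Then push the drawer home until its catch holds it fully shut, and leave the jars, bottle and tin where they stand.

Things in the scene. Friction and masses are not known exactly. Their poses are not given: they have to be found in the camera images.
- caddy_grip (a point): Handle of the yellow plastic caddy (0.3 kg, in the drawer): its middle wall, 12 mm thick, raised to 83 mm above the underside for 35 mm either side (x) of this point; 67 mm free on each side of it. This point is mid-length, mid-width, 62 mm above the underside. Axes: +x to the back plate, y across the width (fingers close along y), +z up. Tray 100 mm (x) by 150 mm (y), outer walls 50 mm high.
- hole_left (a point): Centre of the left (+y) hole, at the rear face of the caddy's back plate (6 mm thick, 150 mm wide, 105 mm high): a round 15 mm hole right through along the caddy's x, at (+50, +50, +28) mm from caddy_grip in the caddy's axes.
- hole_right (a point): The same for the right (-y) hole, at (+50, -50, +28) mm from caddy_grip.
- stand: Fixed counter stand with an upright white panel, 260 mm wide, top 225 mm above the counter; its base plate is 10 mm high and reaches 35 mm ahead of the panel. Origin on the counter under the middle of the panel's face. Axes: +x straight into the panel, +y left along it, +z up. The face is the plane x = 0.
- pin_left_root (a point): Where the axis of the left (+y) steel pin meets the panel's face, 200 mm above the counter (stand axes). The two pins are 8 mm thick, round-ended, 38 mm long, 100 mm apart; they point out to -x and rise 12 degrees outwards. The caddy's left hole goes on this pin; hanging, the hole's centre is about 3 mm below this point.
- pin_right_root (a point): The same for the right (-y) pin.
- pin_left_tip (a point): Point on the left pin's axis 34 mm out from pin_left_root; the rounded end stands 4 mm beyond it.
- pin_right_tip (a point): The same on the right pin.
- chest: Fixed grey steel chest, 300 mm wide, 290 mm deep, 155 mm high (163 mm at the low rim round the rear of its top), holding the drawer. Origin on the counter under the middle of its front edge; -x is the way the drawer comes out, +z up. Drawer floor 13 mm above the counter, side and rear walls to 84 mm. The caddy stands in the pulled-out part, its back plate towards the drawer's front.
- drawer (a joint): How far the drawer of the grey steel chest is open (m): 0 fully shut, 0.235 fully open. It slides with about 1 N of friction; over the last 20 mm a sprung roller catch resists with up to about 6 N, and about 5 mm before the end it gives way and draws the drawer home. If let go earlier, the drawer stays part open.
- drawer_face (a point): Middle of the flat upper part of the drawer's blue front, on its outer face, 117 mm above the counter. Axes: +x the way in (push this way), y across, +z up. The front is 284 mm wide, from 9 to 145 mm above the counter (shut, it stands 9 mm proud of the chest); a pull bar 90 mm wide, 20 mm high, juts out 19 mm, centred 56 mm below this point.
- jar_a: Bystander: brown jar with yellow cap, 72 mm across, 88 mm high. Origin under its centre.
- jar_b: Bystander: white jar with red cap, 72 mm across, 88 mm high. Origin under its centre.
- bottle: Bystander: white bottle with red cap, 68 mm across, 185 mm high. Origin under its centre.
- tin: Bystander: blue tin, 74 mm across, 60 mm high. Origin under its centre.
Not all that is in view belongs to the job. There is more than one size of the part that bears caddy_grip; the job needs the largest.

How it is judged:
By the outcome, as a careful person would: the job done as asked, in the order asked, and still so for the second after the job is handed in, with the robot touching nothing.
It also fails if it takes over 67 s, if anything falls off the work surface, if the arm or the gripper's body presses on something with over 40 N, if the wrist force passes 120 N, or if a joint passes its speed limit or range.

ROBOT

A 7-joint arm with a two-finger parallel gripper is mounted at the origin on the work surface. World frame = base frame: x ahead of the robot, y to its left, z up, the work surface at z = 0. Lengths are in m, angles in rad, forces in N, time in s.
With the tool pointing down it reaches from about 0.4 to 0.85 m from the base axis. Payload 10.4 kg.
Tool frame: the origin (TCP) lies on the centre line of the jaws, within the pads' length; the fingertips stand r.finger_overhang ahead of it and the grasp point (between the pads) lies 5 mm behind it (r.finger_overhang is the distance from the TCP to the fingertips, in m); z points along the fingers, y is the line along which they close (so a half turn about z gives the same grasp; the last joint's range is limited). The gripper opens to 87 mm and grips with 3 to 60 N. Pads are 19 mm wide; open, the fingers measure 117 mm over their backs; the gripper's body (75 mm by 190 mm) begins 51 mm behind the grasp point.
Start: joints at [-1.176, 0.332, -0.065, 1.46, 0.022, 1.35, -0.088], TCP at [0.254, 0.571, 0.237] pointing down, gripper open.
Joint ranges: [-2.6, 2.6], [-0.5, 2.12], [-1.47, 1.34], [0.16, 2.42], [-1.27, 4.41], [0.06, 2.06], [-2.6, 2.6]. Speed limits (rad/s): [2.22, 2.22, 2.79, 2.79, 3.14, 3.14, 3.14].

INTERFACE

Orientations are given as a unit quaternion [x, y, z, w].
In Python, from bench import read_state, viewer, r gives the robot as it stands.
- The arm moves only by the tool carry_out, never from a script. Its argument "moves" is a list of rows, each a list of 6 numbers: the shift along the tool's x, y, z in units of 40 mm (1.0 is 40 mm), then the turn, a rotation vector about the tool's x, y, z in units of 8 degrees (1.0 is 8 degrees). A call has 1 to 20 rows; each row shifts and turns the commanded pose from where the row before left it, along the tool's axes as they then stand; what a row does not reach is not made up. A row lasts 1/8 s, in which the tool goes at most 62.5 mm and 10.7 degrees, less where a joint would pass 70% of its speed; a pose out of reach is approached as far as the arm can. A call is refused whole if a number of a shift passes 1 or a number of a turn 1, either way. A call with a gripper value outside its range is refused whole. "fingers" is the finger opening in mm, from 0 to 87, set as the call begins (left out, the last holds). The fingers move at their own pace and stop on an object; "force" is the grip in N (left out, the last holds). Time passes only in rows, so rows that do not move let the fingers close. It gives the time, the measured TCP pose, the force, the opening and the grip force at its end, in the units of the state.
- read_state(): the state, without advancing time (a new reading comes with each control period).
- viewer.camera(name): name is "scene" or "top" or "wrist"; returns a dict with "pixels" (420x560x3 uint8, red, green, blue), "range_z" (420x560 float32, m along the optical axis (not along the pixel's ray), 0 where there is no reading), "fx", "fy", "cx", "cy" (pixels), "xyz" and "orientation" of the camera in the world. Camera axes: x right, y down, z forward; pixel columns grow to the right and rows downward; lengths in m; the calibration is good to about 2 mm. A picture is of the moment at which its call begins.
- r.close_job(): hands the job in; it is judged then, once.
The state is a dict: "time": time; "joint_positions": joint angles; "joint_vel": joint speeds; "joint_torque": joint torques, N m; "ee_pos": TCP position; "eef_rot": TCP orientation; "ft_force": force on the tool from outside, world axes, zero at the start; "torque": the same for the moment, N m; "width": finger opening in m; "grip_force": force on a finger pad.
Only numpy, scipy, OpenCV 4.12 (cv2) and the standard library are available. Lean on these libraries where they do the work, as an engineer would, in place of code of your own. Each camera call takes 0.05 s, during which the arm holds its last target. There are 200 camera calls.

## Working session

There is one attempt and no reset: what is moved stays moved. The work goes in short steps, Python scripts to look and compute and a tool call to move; the robot and the scene stay as the last step left them, time stands still between calls to the robot, and variables do not carry over. Pictures are saved under pics/ and viewed, at most 13 in all, crops included, and the job is handed in when it is done.

Besides the shell and the picture viewer there is one more tool, called after "Emit:" by a JSON object that holds its "api" and its "payload", one argument or row to a line. carry_out: Moves the arm, as the interface text tells. Its arguments: {"type":"object","properties":{"moves":{"type":"array","items":{"type":"array","items":{"type":"number"}}},"fingers":{"type":"number"},"force":{"type":"number"}},"required":["moves"]}

```bash
mkdir -p pics; ls; cat > h.py <<'E'
import numpy as np, cv2
from scipy.spatial.transform import Rotation as R
from bench import read_state, viewer, r
def cam(n):
    c=viewer.camera(n); z=c["range_z"]; v,u=np.mgrid[:z.shape[0],:z.shape[1]]
    p=np.stack([(u-c["cx"])/c["fx"]*z,(v-c["cy"])/c["fy"]*z,z],-1)
    w=p@R.from_quat(c["orientation"]).as_matrix().T+np.array(c["xyz"])
    w[z==0]=np.nan
    return c["pixels"],w,c
def save(n,img): cv2.imwrite("pics/"+n,cv2.cvtColor(img,cv2.COLOR_RGB2BGR))
E
python3 - <<'E'
from h import *
for n in("scene","top"):
    p,w,c=cam(n); save(n+"1.png",p); np.savez(n+"1.npz",p=p,w=w); print(n,c["xyz"],c["orientation"],c["fx"])
s=read_state(); print(s, r.finger_overhang)
E
```

```text
pics
scene [ 1.35316432 -0.66032004  0.95356269] [ 0.80263077  0.41387768 -0.18797236 -0.38620656] 403.61134980905666
top [ 0.34738946 -0.06758468  1.70715197] [ 0.71064722 -0.70078024  0.04859408 -0.03906673] 521.5992741168412
{'time': 0.1, 'joint_positions': array([-1.1756127 ,  0.33281461, -0.06468345,  1.46089084,  0.02162794,
        1.34992282, -0.0885082 ]), 'joint_vel': array([-0.00110747, -0.00175483, -0.00035318, -0.00046205,  0.00020462,
        0.00020193, -0.00026503]), 'joint_torque': array([ 1.33993246e-03, -6.24545503e+01,  2.43977259e-02, -3.90713632e+01,
       -6.15135022e-02,  3.66888894e-02,  5.48423293e-05]), 'ee_pos': array([0.25346374, 0.57091342, 0.23581377]), 'eef_rot': array([ 2.07374797e-01,  9.78261338e-01, -6.63435126e-04, -9.19061890e-05]), 'ft_force': array([-0.57855113,  0.5198728 ,  0.32827522]), 'torque': array([-0.08726341, -0.04840423,  0.04349752]), 'grip_force': 0.0, 'width': 0.08678814600526302} 0.014
```

View pics/scene1.png

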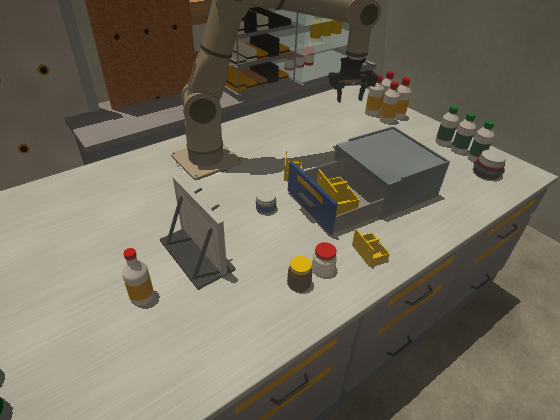

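View pics/top1.png

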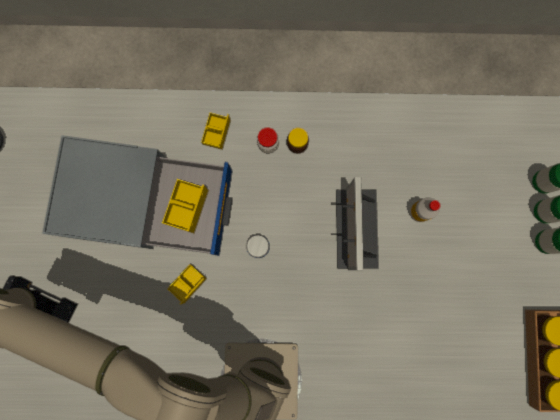

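Scene view: caddy in the drawer at (338,190), panel seen from the back at (200,225), pins at (198,190) and (213,207). Top view: caddy (185,206), drawer front (222,208), panel (357,222) with pins at (337,203) and (337,235), tin (258,245), jars (267,138) and (298,140).

```bash
python3 - <<'E'
from h import *
d=np.load("top1.npz"); p,w=d["p"].astype(int),d["w"]
def box(u0,u1,v0,v1,f,name,zlo=.0,zhi=1):
    P=p[v0:v1,u0:u1].reshape(-1,3);W=w[v0:v1,u0:u1].reshape(-1,3)
    m=f(P)&(W[:,2]>zlo)&(W[:,2]<zhi); W=W[m]
    print(name,len(W))
    if len(W)<4:return
    print("  min",np.nanpercentile(W,2,0).round(3),"max",np.nanpercentile(W,98,0).round(3),"mean",np.nanmean(W,0).round(4))
    (c,s,a)=cv2.minAreaRect((W[:,:2]*1000).astype(np.float32)); print("  rect",np.round(c,1),np.round(s,1),round(a,2))
    return W
yel=lambda P:(P[:,0]>120)&(P[:,2]<80)&(P[:,1]>90)
blue=lambda P:(P[:,2]>P[:,0]+40)
al=lambda P:P[:,0]>=0
box(155,213,170,240,yel,"caddy")
box(155,213,170,240,yel,"caddy>.088",.085)
box(155,213,170,240,yel,"plate>.105",.105)
box(205,245,150,265,blue,"front",.1)
box(205,245,150,265,blue,"front top",.135)
box(40,170,130,255,al,"chest",.145,.2)
box(325,385,170,275,al,"panel",.205,.24)
box(325,350,195,210,al,"pinR?",.18,.24); box(325,346,227,243,al,"pinL?",.18,.24)
for n,b in dict(tin=(242,272,230,262),jarb=(255,282,122,155),jara=(285,312,122,155),bottle=(405,445,190,225),smallA=(170,210,262,305),smallB=(200,232,110,150)).items(): box(*b,al,n,.03,.3)
d=np.load("scene1.npz"); p,w=d["p"].astype(int),d["w"]
print("SCENE")
box(285,365,165,230,yel,"caddy",.02)
box(285,365,165,230,yel,"caddy plate",.1)
box(280,345,160,230,blue,"front",.1)
box(165,235,175,285,al,"panel",.2,.24)
E
```

```text
caddy 1187
  min [0.474 0.196 0.008] max [0.624 0.316 0.119] mean [0.5501 0.262  0.0368]
  rect [552.3 260.4] [115.6 157.9] 73.69
caddy>.088 187
  min [0.467 0.19  0.089] max [0.6   0.282 0.123] mean [0.5395 0.2284 0.1069]
  rect [532.7 214.6] [109.6 112.2] 26.13
plate>.105 104
  min [0.466 0.188 0.109] max [0.603 0.23  0.124] mean [0.5332 0.2094 0.1167]
  rect [534.8 209. ] [  6.9 149.3] 73.79
front 323
  min [0.398 0.114 0.138] max [0.662 0.151 0.152] mean [0.5289 0.1331 0.1445]
  rect [531.  132.9] [ 12. 277.] 82.85
front top 323
  min [0.398 0.114 0.138] max [0.662 0.151 0.152] mean [0.5289 0.1331 0.1445]
  rect [531.  132.9] [ 12. 277.] 82.85
chest 9812
  min [0.429 0.344 0.148] max [0.723 0.631 0.164] mean [0.5751 0.4878 0.1554]
  rect [576.8 486.2] [294.9 301.3] 82.96
panel 672
  min [ 0.355 -0.287  0.206] max [ 0.615 -0.242  0.231] mean [ 0.4842 -0.2748  0.2219]
  rect [ 485.7 -260.1] [267.7  54.3] 0.83
pinR? 20
  min [ 0.53  -0.252  0.2  ] max [ 0.537 -0.234  0.212] mean [ 0.5335 -0.2433  0.2062]
  rect [ 533.5 -243. ] [18.2  6.3] 88.24
pinL? 7
  min [ 0.431 -0.24   0.208] m
[... 726 characters left out ...]
[301.1 243.5] [ 70.7 106.1] 49.02
smallB 256
  min [0.745 0.123 0.031] max [0.855 0.208 0.076] mean [0.7979 0.1564 0.0502]
  rect [802.  166.9] [ 71.5 106.3] 76.59
SCENE
caddy 160
  min [0.321 0.152 0.033] max [0.63  0.313 0.12 ] mean [0.5384 0.2444 0.0836]
  rect [531.2 214.8] [182.7 451.7] 75.32
caddy plate 49
  min [0.47  0.128 0.113] max [0.601 0.227 0.121] mean [0.5353 0.2024 0.1166]
  rect [523.7 168.8] [ 89.  148.2] 73.09
front 140
  min [0.401 0.107 0.139] max [0.667 0.146 0.147] mean [0.5457 0.1279 0.1431]
  rect [531.6 130.1] [ 14.  283.6] 82.18
panel 611
  min [ 0.359 -0.291  0.201] max [ 0.62  -0.244  0.225] mean [ 0.499  -0.2795  0.2176]
  rect [ 484.9 -263.5] [272.4  53. ] 1.13
```

Emit:
{"api": "carry_out", "payload": {
  "moves": [
    [-0.83,-0.355,-0.04,0,0,0],
    [-0.83,-0.355,-0.04,0,0,0],
    [-0.83,-0.355,-0.04,0,0,0],
    [-0.83,-0.355,-0.04,0,0,0],
    [-0.83,-0.355,-0.04,0,0,0],
    [-0.83,-0.355,-0.04,0,0,0],
    [-0.83,-0.355,-0.04,0,0,0],
    [-0.83,-0.355,-0.04,0,0,0],
    [-0.83,-0.355,-0.04,0,0,0],
    [-0.83,-0.355,-0.04,0,0,0],
    [-0.83,-0.355,-0.04,0,0,0],
    [-0.83,-0.355,-0.04,0,0,0],
    [0,0,0,0,0,0.95],
    [0,0,0,0,0,0.95],
    [0,0,0,0,0,0.95],
    [0,0,0,0,0,0.95],
    [0,0,0,0,0,0.95],
    [0,0,0,0,0,0.95],
    [0,0,0,0,0,0.95],
    [0,0,0,0,0,0.95]
  ],
  "fingers": 87,
  "force": 30
}}

```text
time: 2.6
ee_pos: [0.5483, 0.2538, 0.2553]
eef_rot: [0.675, 0.737, -0.0, -0.0]
ft_force: [0.1, 0.3, -0.3]
width: 0.0868
grip_force: 0.0
```

Emit:
{"api": "carry_out", "payload": {
  "moves": [
    [0,0,0,0,0,0.9],
    [0,0,0,0,0,0.9],
    [0,0,0,0,0,0.9],
    [0,0,0,0,0,0],
    [0,0,0,0,0,0]
  ]
}}

```text
time: 3.22
ee_pos: [0.5485, 0.2539, 0.2556]
eef_rot: [0.8, 0.601, -0.0, -0.0]
ft_force: [0.2, -0.4, 0.3]
width: 0.0869
grip_force: 0.0
```

```bash
cat >> h.py <<'E'
def pose():
    s=read_state(); M=R.from_quat(s["eef_rot"]).as_matrix()
    return np.array(s["ee_pos"]),M,s
def line(W):  # robust 2D line fit: mid, direction angle deg
    l=cv2.fitLine(W[:,:2].astype(np.float32),cv2.DIST_HUBER,0,.001,.001).ravel()
    return l[2:],np.degrees(np.arctan2(l[1],l[0]))
E
python3 - <<'E'
from h import *
p,w,c=cam("wrist"); save("wrist1.png",p); np.savez("wrist1.npz",p=p,w=w); print(c["xyz"],c["orientation"],c["fx"])
pos,M,s=pose(); print(pos,M.round(3),s["time"])
P=p.astype(int); yel=(P[...,0]>120)&(P[...,2]<80)&(P[...,1]>90)
rx=(w[...,0]>.42)&(w[...,0]<.68)&(w[...,1]>.15)&(w[...,1]<.36)
for lo,hi in((.105,.14),(.085,.102)):
    W=w[yel&rx&(w[...,2]>lo)&(w[...,2]<hi)]
    print(len(W),np.median(W[:,2])); print(cv2.minAreaRect((W[:,:2]*1000).astype(np.float32)),line(W))
E
```

```text
[0.57099436 0.32982272 0.40386303] [ 0.97984761 -0.13910418 -0.02000886  0.14194481] 362.5277667563418
[0.5484943  0.25386432 0.25561032] [[ 0.279  0.96  -0.   ]
 [ 0.96  -0.279 -0.   ]
 [-0.    -0.    -1.   ]] 3.275
2048 0.11733312403811089
((534.5462036132812, 208.0717010498047), (7.304784774780273, 149.9231719970703), 73.38742065429688) (array([0.5347699 , 0.21025619], dtype=float32), np.float32(-16.50424))
2287 0.09549488001082868
((532.666015625, 216.05740356445312), (111.65949249267578, 111.40668487548828), 25.090059280395508) (array([0.5476518 , 0.24912822], dtype=float32), np.float32(79.53825))
```

View pics/wrist1.png

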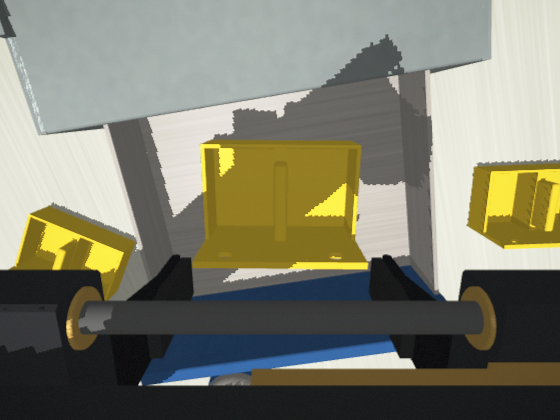

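The wrist view shows the caddy centred, with its handle at (280,200) and back plate at (280,265). The TCP is right above caddy_grip, so I'll descend and grip.

Emit:
{"api": "carry_out", "payload": {
  "moves": [
    [0,0,0.57,0,0,0],
    [0,0,0.57,0,0,0],
    [0,0,0.57,0,0,0],
    [0,0,0.57,0,0,0],
    [0,0,0.57,0,0,0],
    [0,0,0.57,0,0,0],
    [0,0,0.57,0,0,0],
    [0,0,0.57,0,0,0],
    [0,0,0,0,0,0],
    [0,0,0,0,0,0]
  ]
}}

```text
time: 4.53
ee_pos: [0.5491, 0.2541, 0.0743]
eef_rot: [0.8, 0.6, 0.001, 0.0]
ft_force: [0.3, -0.7, 0.8]
width: 0.087
grip_force: 0.0
```

Emit:
{"api": "carry_out", "payload": {
  "moves": [
    [0,0,0,0,0,0],
    [0,0,0,0,0,0],
    [0,0,0,0,0,0],
    [0,0,0,0,0,0],
    [0,0,0,0,0,0],
    [0,0,0,0,0,0],
    [0,0,0,0,0,0],
    [0,0,0,0,0,0]
  ],
  "fingers": 0,
  "force": 40
}}

```text
time: 5.52
ee_pos: [0.5486, 0.2539, 0.0734]
eef_rot: [0.8, 0.599, 0.0, -0.0]
ft_force: [-0.1, -0.3, 0.7]
width: 0.0151
grip_force: 0.0
```

Emit:
{"api": "carry_out", "payload": {
  "moves": [
    [0,0,0,0,0,0],
    [0,0,0,0,0,0],
    [0,0,0,0,0,0],
    [0,0,0,0,0,0],
    [0,0,-0.2,0,0,0],
    [0,0,-0.3,0,0,0],
    [0,0,-0.5,0,0,0],
    [0,0,-0.5,0,0,0],
    [0,0,-0.5,0,0,0],
    [0,0,-0.5,0,0,0],
    [0,0,-0.5,0,0,0],
    [0,0,-0.5,0,0,0],
    [0,0,-0.5,0,0,0],
    [0,0,-0.5,0,0,0],
    [0,0,-0.3,0,0,0],
    [0,0,0,0,0,0]
  ]
}}

```text
time: 7.52
ee_pos: [0.5489, 0.2539, 0.2663]
eef_rot: [0.8, 0.599, 0.001, 0.0]
ft_force: [0.3, -0.7, -4.8]
width: 0.0114
grip_force: 40.0
```

```bash
python3 - <<'E'
from h import *
p,w,c=cam("top"); save("top2.png",p[120:300,140:400]); np.savez("top2.npz",p=p,w=w)
P=p.astype(int)
b=(w[...,2]>.2)&(w[...,2]<.24)&(w[...,0]>.33)&(w[...,0]<.64)&(w[...,1]<-.2)&(w[...,1]>-.32)
W=w[b]; 
# panel top strip
T=W[(W[:,2]>.215)&(W[:,1]<-.245)]
print("panel top",len(T),T.min(0),T.max(0),cv2.minAreaRect((T[:,:2]*1000).astype(np.float32)),line(T))
Q=W[W[:,1]>-.262]; print(Q[np.argsort(Q[:,0])].round(4)[:60])
print(read_state())
E
```

```text
panel top 600 [ 0.35208758 -0.28953374  0.21509672] [ 0.61958163 -0.26606518  0.23325066] ((485.8755187988281, -277.2082824707031), (267.5251159667969, 19.465599060058594), 1.1353334188461304) (array([ 0.4853419 , -0.27694476], dtype=float32), np.float32(1.2356404))
[[ 0.4316 -0.2369  0.208 ]
 [ 0.4317 -0.2511  0.2094]
 [ 0.4317 -0.2567  0.2106]
 [ 0.4317 -0.24    0.206 ]
 [ 0.4318 -0.2457  0.2065]
 [ 0.4318 -0.2486  0.2067]
 [ 0.4319 -0.2544  0.2063]
 [ 0.432  -0.2433  0.2021]
 [ 0.4323 -0.2608  0.2016]
 [ 0.4343 -0.2337  0.2108]
 [ 0.4343 -0.2366  0.2104]
 [ 0.4345 -0.2481  0.2107]
 [ 0.4345 -0.2454  0.2091]
 [ 0.4345 -0.2398  0.2075]
 [ 0.4346 -0.2428  0.2067]
 [ 0.4348 -0.2543  0.2068]
 [ 0.4349 -0.2517  0.2045]
 [ 0.435  -0.2605  0.2039]
 [ 0.4351 -0.2577  0.2025]
 [ 0.4372 -0.2422  0.2121]
 [ 0.4373 -0.2367  0.2094]
 [ 0.4373 -0.2396  0.2094]
 [ 0.4375 -0.2456  0.2074]
 [ 0.4375 -0.2512  0.2083]
 [ 0.4376 -0.2486  0.2066]
 [ 0.4377 -0.2544  0.2061]
 [ 0.4379 -0.2575  0.2041]
 [ 0.4379 -0.2604  0.2041]
 [ 0.5297 -0.2393  0.2118]
 [ 0.5299 -0.2423  0.2103]
 [ 0.53   -0.2482  0.21
[... 691 characters left out ...]
3,  0.36833873,  1.49508314, -0.10029605,
        1.38820051, -0.71730993]), 'joint_vel': array([ 6.75423438e-05,  1.17298588e-02, -2.45022094e-03,  1.98446964e-02,
       -1.03318439e-03, -4.14169333e-03, -3.85246867e-04]), 'joint_torque': array([ 6.43908698e-02, -5.86289692e+01,  5.00160187e+00, -4.20578420e+01,
       -1.29898029e-02,  9.34399688e-02, -8.71717231e-03]), 'ee_pos': array([0.54855457, 0.25382998, 0.26529569]), 'eef_rot': array([ 8.00415123e-01,  5.99446091e-01,  1.19315824e-04, -2.78968302e-05]), 'ft_force': array([-0.69601934, -0.35366108, -4.12374829]), 'torque': array([-0.07952684,  0.06141883,  0.00220258]), 'grip_force': 39.99535368464457, 'width': 0.011933217480266062}
```

Emit:
{"api": "carry_out", "payload": {
  "moves": [
    [-0.3,0.034,0,0,0,0],
    [-0.66,0.072,0,0,0,0],
    [-0.66,0.072,0,0,0,0],
    [-0.66,0.072,0,0,0,0],
    [-0.66,0.072,0,0,0,0],
    [-0.66,0.072,0,0,0,0],
    [-0.66,0.072,0,0,0,0],
    [-0.66,0.072,0,0,0,0],
    [-0.66,0.072,0,0,0,0],
    [-0.66,0.072,0,0,0,0],
    [-0.66,0.072,0,0,0,0],
    [-0.66,0.072,0,0,0,0],
    [-0.66,0.072,0,0,0,0],
    [-0.66,0.072,0,0,0,0],
    [-0.56,0.06,0,0,0,0],
    [0,0,0,0,0,-0.73],
    [0,0,0,0,0,-0.73],
    [0,0,0,0,0,-0.73],
    [0,0,0,0,0,0],
    [0,0,0,0,0,0]
  ]
}}

```text
time: 10.07
ee_pos: [0.4817, -0.1204, 0.2653]
eef_rot: [0.701, 0.714, 0.0, -0.0]
ft_force: [0.9, 0.1, -3.7]
width: 0.0117
grip_force: 40.0
```

```bash
python3 - <<'E'
from h import *
pos,M,s=pose(); print(pos,M.round(3),s["grip_force"],s["time"])
for n in("wrist","top"):
    p,w,c=cam(n); save(n+"3.png",p); np.savez(n+"3.npz",p=p,w=w)
    P=p.astype(int); yel=(P[...,0]>120)&(P[...,2]<80)&(P[...,1]>90)
    rx=(w[...,0]>.38)&(w[...,0]<.6)&(w[...,1]>-.21)&(w[...,1]<-.03)
    for lo,hi in((.295,.34),(.2,.34)):
        W=w[yel&rx&(w[...,2]>lo)&(w[...,2]<hi)]
        print(n,len(W))
        if len(W)>5: print(np.median(W,0),cv2.minAreaRect((W[:,:2]*1000).astype(np.float32)),line(W), [np.median(W[W[:,0]<.45][:,2]),np.median(W[W[:,0]>.51][:,2])])
    T=w[(w[...,2]>.213)&(w[...,2]<.24)&(w[...,1]<-.26)&(w[...,1]>-.275)&(w[...,0]>.33)&(w[...,0]<.63)]
    print("panel",len(T)); 
    if len(T)>20: print(T.min(0),T.max(0),line(T))
E
```

```text
[ 0.48165843 -0.12041481  0.26534569] [[-0.018  1.     0.   ]
 [ 1.     0.018  0.   ]
 [ 0.     0.    -1.   ]] 39.995646029248455 10.075
wrist 7
[ 0.47029107 -0.08181769  0.32642735] ((457.3004455566406, -81.98100280761719), (27.466100692749023, 0.6864253282546997), 1.4752435684204102) (array([ 0.46661016, -0.08175236], dtype=float32), np.float32(0.7290691)) [np.float64(0.3321048879133058), np.float64(nan)]
wrist 34626
[ 0.48212295 -0.09812226  0.21518399] ((482.5887451171875, -119.39054870605469), (149.68325805664062, 95.91322326660156), 0.9664484858512878) (array([ 0.48215082, -0.09909242], dtype=float32), np.float32(1.0655755)) [np.float64(0.21109338651551415), np.float64(0.21038738707235305)]
panel 0
top 0
top 0
panel 230
[ 0.35209153 -0.27499153  0.21300565] [ 0.61864799 -0.26597327  0.23433077] (array([ 0.5011974 , -0.27101392], dtype=float32), np.float32(0.72789013))
  return _methods._mean(a, axis=axis, dtype=dtype,
  ret = ret.dtype.type(ret / rcount)
```

View pics/wrist3.png

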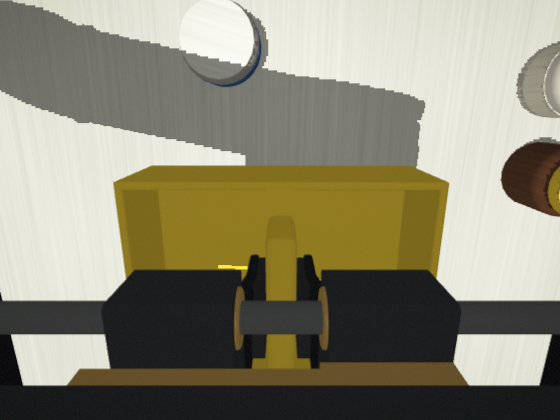

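The wrist view shows the tray held level, handle at (281,225), with the tin at (222,40) ahead and the pins hidden. I'll raise the caddy over the panel so the wrist camera can see the pins from close by.

Emit:
{"api": "carry_out", "payload": {
  "moves": [
    [0,0,-0.5,0,0,0],
    [0,0,-0.5,0,0,0],
    [0,0,-0.5,0,0,0],
    [0,0,-0.5,0,0,0],
    [-0.65,0,0,0,0,0],
    [-0.65,0,0,0,0,0],
    [-0.65,0,0,0,0,0],
    [-0.65,0,0,0,0,0],
    [-0.65,0,0,0,0,0],
    [-0.65,0,0,0,0,0],
    [-0.65,0,0,0,0,0],
    [-0.65,0,0,0,0,0],
    [-0.65,0,0,0,0,0],
    [-0.65,0,0,0,0,0],
    [0,0,0,0,0,0],
    [0,0,0,0,0,0]
  ]
}}

```text
time: 12.18
ee_pos: [0.4875, -0.3795, 0.3451]
eef_rot: [0.7, 0.714, 0.0, -0.0]
ft_force: [-0.3, -0.3, -2.3]
width: 0.0116
grip_force: 40.0
```

```bash
python3 - <<'E'
from h import *
pos,M,s=pose(); print(pos,M.round(3),s["grip_force"],s["time"])
p,w,c=cam("wrist"); save("wrist4.png",p); np.savez("wrist4.npz",p=p,w=w)
Q=w[(w[...,2]>.192)&(w[...,2]<.222)&(w[...,0]>.36)&(w[...,0]<.61)&(w[...,1]>-.262)&(w[...,1]<-.2)]
for lo,hi in((.41,.46),(.51,.56)):
    q=Q[(Q[:,0]>lo)&(Q[:,0]<hi)]; print(len(q))
    if len(q)>5: print(q.min(0),q.max(0),q.mean(0),line(q))
T=w[(w[...,2]>.213)&(w[...,2]<.24)&(w[...,1]<-.255)&(w[...,1]>-.3)&(w[...,0]>.33)&(w[...,0]<.63)]
print("panel",len(T)); 
if len(T): print(T.min(0),T.max(0),line(T),np.median(T,0)); np.save("T.npy",T)
# caddy rim pitch in tool-relative frame
P=p.astype(int); yel=(P[...,0]>100)&(P[...,2]<80)&(P[...,1]>80)
W=w[yel]-pos; F=W[(abs(W[:,2]+.0105)<.012)&(abs(W[:,0])<.09)&(abs(W[:,1])<.06)]
for a in np.arange(-.05,.055,.01):
    f=F[abs(F[:,1]-a)<.005]
    print(round(a,3),len(f),(f[:,2].max() if len(f) else None), [f[f[:,0]<0][:,0].min() if (f[:,0]<0).any() else 0, f[:,0].max()] if len(f) else '')
E
```

```text
[ 0.48746915 -0.37945458  0.34508711] [[-0.021  1.    -0.   ]
 [ 1.     0.021  0.001]
 [ 0.001 -0.    -1.   ]] 39.99577797112657 12.175
464
[ 0.43002005 -0.26196941  0.20197708] [ 0.4383969  -0.23491302  0.21259924] [ 0.4347242  -0.24888274  0.20810045] (array([ 0.4347242 , -0.24888274], dtype=float32), np.float32(-88.64491))
497
[ 0.52994834 -0.26185635  0.2009288 ] [ 0.53818814 -0.232828    0.21325536] [ 0.53366882 -0.24778675  0.20794724] (array([ 0.5336688 , -0.24778675], dtype=float32), np.float32(-88.84853))
panel 10782
[ 0.34980859 -0.29065375  0.22099077] [ 0.61984048 -0.26754803  0.22756041] (array([ 0.48481998, -0.27912962], dtype=float32), np.float32(1.1934637)) [ 0.48496807 -0.27910505  0.22501024]
-0.05 231 -0.0050845129447080195 [np.float64(-0.012817181122240173), np.float64(0.016446664690331292)]
-0.04 53 -0.004271010161467026 [np.float64(-0.010768726119520122), np.float64(0.016318460294049708)]
-0.03 0 None 
-0.02 0 None 
-0.01 0 None 
0.0 117 -0.009029169712992502 [np.float64(-0.07377959540632473), np.float64(0.07546999715143377)]
0.01 671 -0.003008511980864159 [np.float64(-0.07370060057770089), np.float64(0.07547095162813389)]
0.02 721 -0.008785943094734128 [np.float64(-0.0740784729372726), np.float64(0.07536712149706848)]
0.03 1060 0.001477117714519638 [np.float64(-0.07425456195357782), np.float64(0.07518197207664101)]
0.04 1581 -0.008458151950522519 [np.float64(-0.0746349789339944), np.float64(0.07489244449684296)]
0.05 3977 -0.008293843722143035 [np.float64(-0.07446638825403362), np.float64(0.07496000635699795)]
```

View pics/wrist4.png

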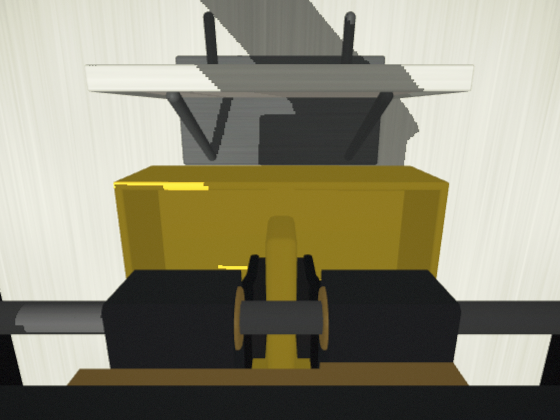

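The wrist view shows both pins clearly, (210,40) and (348,40), with the panel top at (280,77). Pins are at x = 0.4347 and 0.5337 with the face at y ≈ -0.270. I'll back off to the pre-insertion pose.

Emit:
{"api": "carry_out", "payload": {
  "moves": [
    [0.6,0,0,0,0,0],
    [0.6,0,0,0,0,0],
    [0.6,0,0,0,0,0],
    [0.6,0,0,0,0,0],
    [0.6,0,0,0,0,0],
    [0.6,0,0,0,0,0],
    [0.6,0,0,0,0,0],
    [0.6,0,0,0,0,0],
    [0.6,-0.025,0,0,0,0],
    [0,0,0.465,0,0,0],
    [0,0,0.465,0,0,0],
    [0,0,0.465,0,0,0],
    [0,0,0.465,0,0,0],
    [0,0,0.465,0,0,0],
    [0,0,0.465,0,0,0],
    [0,0,0.465,0,0,0],
    [0,0,0.465,0,0,0],
    [0,0,0.465,0,0,0],
    [0,0,0,0,0,0]
  ]
}}

```text
time: 14.6
ee_pos: [0.4811, -0.163, 0.1772]
eef_rot: [0.699, 0.715, -0.0, -0.001]
ft_force: [-0.0, 0.1, -4.2]
width: 0.0116
grip_force: 40.0
```

```bash
python3 - <<'E'
from h import *
pos,M,s=pose(); print(pos.round(4),M.round(3),s["grip_force"],s["time"],s["ft_force"])
p,w,c=cam("scene"); save("scene5.png",cv2.resize(p[150:290,140:300],None,fx=4,fy=4,interpolation=cv2.INTER_CUBIC))
# project expected hole centres and pin ends
Rc=R.from_quat(c["orientation"]).as_matrix()
def px(X):
    q=Rc.T@(np.array(X)-c["xyz"]); return ((np.array([c["fx"]*q[0]/q[2]+c["cx"],c["fy"]*q[1]/q[2]+c["cy"]])-[140,150])*4).round(0)
for sy in(-.05,.05):
    print("hole",px(pos+[.0016+sy,-.051+sy*.021,.030]),"pin end",px([.4839+sy,-.233+sy*.021,.208]))
P=p.astype(int);y=(P[...,0]>90)&(P[...,2]<70)&(P[...,1]>70)&(w[...,1]<-.195)&(w[...,1]>-.235)
W=w[y];print(len(W)); 
if len(W)>20: print(W.min(0),W.max(0),line(W))
E
```

```text
[ 0.4811 -0.163   0.1772] [[-0.022  1.    -0.002]
 [ 1.     0.022  0.001]
 [ 0.001 -0.002 -1.   ]] 39.99559963750617 14.6 [-0.0240882   0.06971928 -4.23447857]
hole [269. 142.] pin end [248. 150.]
hole [338. 207.] pin end [316. 217.]
787
[ 0.40736215 -0.23494687 -0.08547761] [ 0.95172749 -0.19513234  0.5728195 ] (array([ 0.50886416, -0.21436332], dtype=float32), np.float32(1.0501436))
```

View pics/scene5.png

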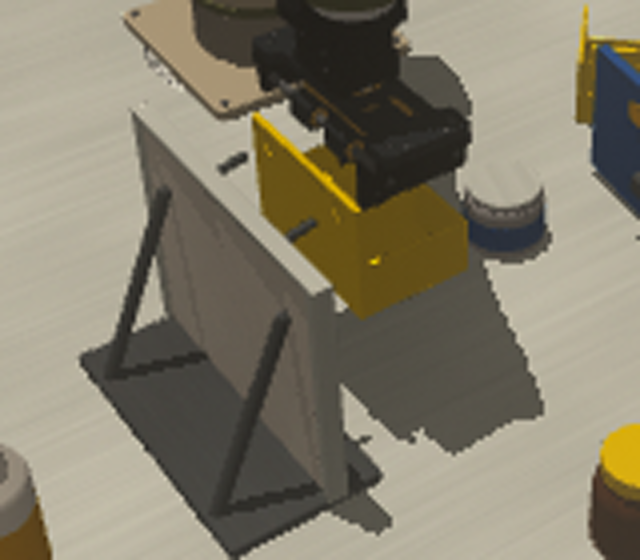

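```bash
python3 - <<'E'
from h import *
a=[cam("scene")[0].astype(float) for _ in range(3)]; p=np.mean(a,0).astype(np.uint8)
save("scene6.png",cv2.resize(p[172:212,192:238],None,fx=14,fy=14,interpolation=cv2.INTER_NEAREST))
E
```

```text
(no output)
```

View pics/scene6.png

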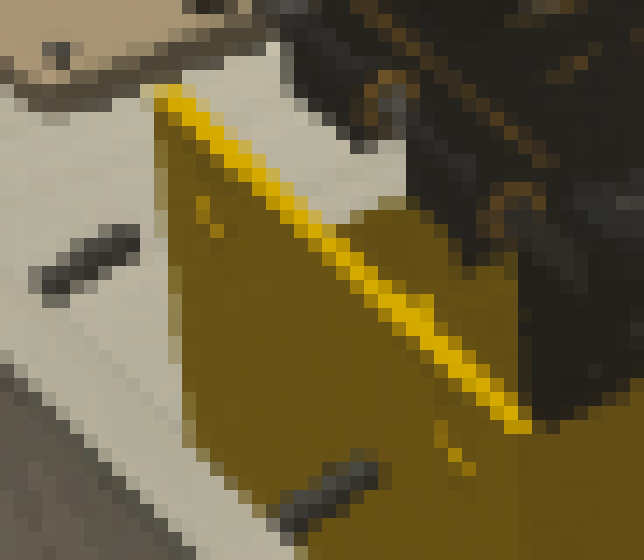

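```bash
python3 - <<'E'
from h import *
pos,M,s=pose(); p,w,c=cam("scene")
Rc=R.from_quat(c["orientation"]).as_matrix()
def px(X):
    q=Rc.T@(np.array(X)-c["xyz"]); return np.array([c["fx"]*q[0]/q[2]+c["cx"],c["fy"]*q[1]/q[2]+c["cy"]]).round(1)
t=.021
for sy in(-.075,.075): print("plate top rear",px(pos+[.0016+sy,-.051+sy*t,.045]),"plate top front",px(pos+[.0016+sy,-.045+sy*t,.045]))
for sy in(-.05,.05):
    print("hole",px(pos+[.0016+sy,-.051+sy*t,.030]),"hole bottom",px(pos+[.0016+sy,-.051+sy*t,.0225]),"pin end",px([.4839+sy,-.233+sy*t,.208]))
for sy in(-.13,.13): print("panel top face/back",px([.4848+sy,-.2703+sy*t,.225]),px([.4848+sy,-.288+sy*t,.225]))
# panel top plane in scene depth, plate top in scene depth
T=w[(w[...,2]>.21)&(w[...,2]<.235)&(w[...,1]<-.265)&(w[...,1]>-.295)&(w[...,0]>.36)&(w[...,0]<.61)]
print("panel z95",np.percentile(T[:,2],[50,90,95]),line(T))
P=p.astype(int);b=(P[...,0]>180)&(P[...,2]<60)&(P[...,1]>120)&(w[...,1]<-.19)&(w[...,1]>-.24)&(w[...,0]<.6)
print("plate top",b.sum(),np.median(w[b],0),line(w[b]))
print(np.argwhere(b)[[0,-1]][:,::-1],w[b].round(3)[::4])
E
```

```text
plate top rear [202.6 177.5] plate top front [204.3 176.9]
plate top rear [228.8 202. ] plate top front [230.6 201.3]
hole [207.1 185.3] hole bottom [207.3 187.2] pin end [201.9 187.5]
hole [224.4 201.7] hole bottom [224.5 203.7] pin end [219.1 204.1]
panel top face/back [178.1 174.9] [172.9 176.7]
panel top face/back [222.5 219.4] [216.8 221.8]
panel z95 [0.22264788 0.22480619 0.22563591] (array([ 0.45255256, -0.28326058], dtype=float32), np.float32(1.3698214))
plate top 54 [ 0.48449228 -0.21285403  0.22105178] (array([ 0.48827082, -0.21297805], dtype=float32), np.float32(1.0258918))
[[204 178]
 [233 215]] [[ 0.412 -0.213  0.222]
 [ 0.424 -0.213  0.222]
 [ 0.439 -0.214  0.223]
 [ 0.447 -0.212  0.22 ]
 [ 0.463 -0.214  0.223]
 [ 0.475 -0.214  0.223]
 [ 0.488 -0.215  0.224]
 [ 0.5   -0.214  0.223]
 [ 0.483 -0.196  0.201]
 [ 0.483 -0.193  0.196]
 [ 0.524 -0.212  0.223]
 [ 0.533 -0.21   0.22 ]
 [ 0.545 -0.211  0.221]
 [ 0.533 -0.215  0.2  ]]
```

Emit:
{"api": "carry_out", "payload": {
  "moves": [
    [-0.11,0.005,0,0,0,0],
    [-0.11,0.005,0,0,0,0],
    [-0.11,0.005,0,0,0,0],
    [-0.11,0.005,0,0,0,0],
    [-0.11,0.005,0,0,0,0],
    [-0.06,0,0.013,0,0,0],
    [-0.06,0,0.013,0,0,0],
    [-0.06,0,0.013,0,0,0],
    [-0.06,0,0.013,0,0,0],
    [0,0,0,0,0,0]
  ]
}}

```text
time: 16.1
ee_pos: [0.4834, -0.1959, 0.1758]
eef_rot: [0.7, 0.714, -0.0, -0.0]
ft_force: [-0.0, 0.5, -4.0]
width: 0.0114
grip_force: 40.0
```

```bash
python3 - <<'E'
from h import *
pos,M,s=pose(); print(pos.round(4),s["grip_force"],s["torque"],s["ft_force"])
p,w,c=cam("scene")
save("scene7.png",cv2.resize(p[172:212,192:238],None,fx=14,fy=14,interpolation=cv2.INTER_NEAREST))
E
```

```text
[ 0.4834 -0.1959  0.1758] 39.99553480301298 [-0.02007215  0.02099558  0.05537509] [-0.02092768  0.500477   -3.95155092]
```

View pics/scene7.png

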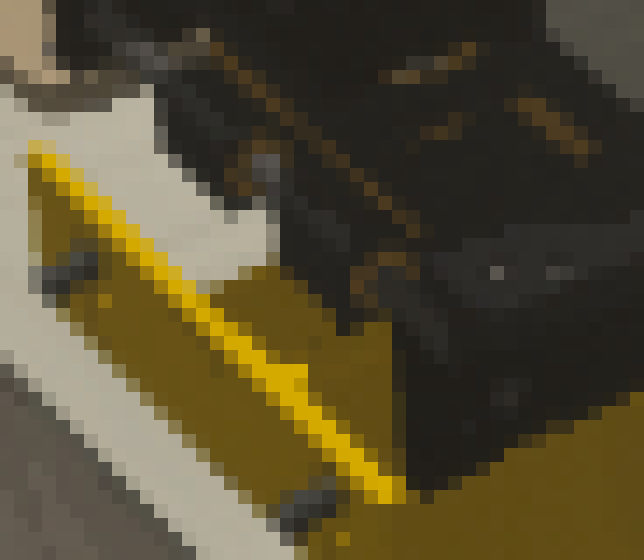

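The pins now stop at the holes (left end at (95,265), lit hole rim at (105,295)). There is no contact force, so both are in and I'll continue.

Emit:
{"api": "carry_out", "payload": {
  "moves": [
    [-0.06,0,0.013,0,0,0],
    [-0.06,0,0.013,0,0,0],
    [-0.06,0,0.013,0,0,0],
    [-0.06,0,0.013,0,0,0],
    [-0.06,0,0.013,0,0,0],
    [-0.06,0,0.013,0,0,0],
    [-0.06,0,0.013,0,0,0],
    [-0.06,0,0.013,0,0,0],
    [-0.06,0,0.013,0,0,0],
    [0,0,0,0,0,0],
    [0,0,0,0,0,0]
  ]
}}

```text
time: 17.52
ee_pos: [0.4839, -0.2172, 0.1711]
eef_rot: [0.7, 0.714, 0.0, -0.0]
ft_force: [0.6, 1.2, -3.4]
width: 0.0115
grip_force: 40.0
```

Emit:
{"api": "carry_out", "payload": {
  "moves": [
    [-0.03,0,0.015,0,0,0],
    [-0.03,0,0.015,0,0,0],
    [0,0,0.015,0,0,0],
    [0,0,0.015,0,0,0],
    [0,0,0,0,0,0],
    [0,0,0,0,0,0]
  ]
}}

```text
time: 18.27
ee_pos: [0.484, -0.2195, 0.1687]
eef_rot: [0.7, 0.714, 0.0, -0.0]
ft_force: [-0.1, 1.1, -4.6]
width: 0.0118
grip_force: 40.0
```

Emit:
{"api": "carry_out", "payload": {
  "moves": [
    [-0.03,0,0.015,0,0,0],
    [-0.03,0,0.015,0,0,0],
    [0,0,0.015,0,0,0],
    [0,0,0,0,0,0],
    [0,0,0,0,0,0]
  ]
}}

```text
time: 18.9
ee_pos: [0.4842, -0.2196, 0.1677]
eef_rot: [0.699, 0.715, 0.001, -0.002]
ft_force: [-5.5, 13.2, 9.9]
width: 0.0116
grip_force: 40.0
```

Emit:
{"api": "carry_out", "payload": {
  "moves": [
    [0.02,0,-0.01,0,0,0],
    [0,0,0,0,0,0]
  ]
}}

```text
time: 19.15
ee_pos: [0.4842, -0.2196, 0.1677]
eef_rot: [0.699, 0.715, 0.001, -0.001]
ft_force: [-3.3, 9.0, 4.7]
width: 0.0117
grip_force: 40.0
```

Emit:
{"api": "carry_out", "payload": {
  "moves": [
    [0,0,0,0,0,0],
    [0,0,0,0,0,0],
    [0,0,0,0,0,0],
    [0,0,0,0,0,0],
    [0,0,0,0,0,0],
    [0,0,0,0,0,0]
  ],
  "fingers": 45
}}

```text
time: 19.9
ee_pos: [0.484, -0.2213, 0.1673]
eef_rot: [0.7, 0.714, 0.0, -0.0]
ft_force: [-0.0, 0.6, 0.3]
width: 0.0445
grip_force: 0.0
```

Emit:
{"api": "carry_out", "payload": {
  "moves": [
    [0,0,-0.2,0,0,0],
    [0,0,-0.4,0,0,0],
    [0,0,-0.6,0,0,0],
    [0,0,-0.6,0,0,0],
    [0,0,-0.6,0,0,0],
    [0,0,-0.6,0,0,0],
    [0.4,0,0,0,0,0],
    [0.6,0,0,0,0,0],
    [0.6,0,0,0,0,0],
    [0.4,0,0,0,0,0],
    [0,0,0,0,0,0]
  ]
}}

```text
time: 21.28
ee_pos: [0.4826, -0.1404, 0.2884]
eef_rot: [0.699, 0.715, 0.001, 0.0]
ft_force: [1.0, -0.9, 0.2]
width: 0.0448
grip_force: 0.0
```

```bash
python3 - <<'E'
from h import *
pos,M,s=pose(); print(pos.round(4),s["width"],s["joint_positions"].round(2),s["ft_force"])
p,w,c=cam("scene")
save("scene8.png",cv2.resize(p[150:290,140:300],None,fx=4,fy=4,interpolation=cv2.INTER_CUBIC))
for n in("scene","top"):
    if n=="top": p,w,c=cam(n)
    P=p.astype(int);b=(P[...,0]>90)&(P[...,2]<70)&(P[...,1]>70)&(w[...,1]<-.15)&(w[...,1]>-.29)&(w[...,0]<.6)&(w[...,0]>.38)
    W=w[b&(w[...,2]>.19)&(w[...,2]<.23)]; print(n,b.sum(),len(W), W.min(0) if len(W) else 0, np.median(W,0) if len(W) else 0, line(W) if len(W)>5 else 0)
    b=(P[...,2]>P[...,0]+40)&(w[...,2]>.1)&(w[...,2]<.16)&(w[...,1]>.05); W=w[b]; print("front",len(W),line(W) if len(W)>5 else 0, cv2.minAreaRect((W[:,:2]*1000).astype(np.float32)))
E
```

```text
[ 0.4826 -0.1404  0.2884] 0.04481102451038574 [-0.48  0.01  0.69  1.73 -0.01  1.4   0.23] [ 1.00124393 -0.89577266  0.23209182]
scene 866 6 [ 0.4850566  -0.27185404  0.19060941] [ 0.48956348 -0.22622287  0.1915446 ] (array([ 0.50488436, -0.23859423], dtype=float32), np.float32(-44.693848))
front 149 (array([0.54623824, 0.12763911], dtype=float32), np.float32(-6.9774427)) ((531.4961547851562, 129.9327392578125), (14.001688003540039, 280.8437194824219), 82.50283813476562)
top 551 150 [ 0.41171943 -0.26915551  0.19003684] [ 0.48220435 -0.26482208  0.20930825] (array([ 0.47164077, -0.26478818], dtype=float32), np.float32(0.98087776))
front 327 (array([0.52790475, 0.13319875], dtype=float32), np.float32(-7.038046)) ((530.649169921875, 132.83111572265625), (12.043268203735352, 276.1819152832031), 83.01317596435547)
```

View pics/scene8.png

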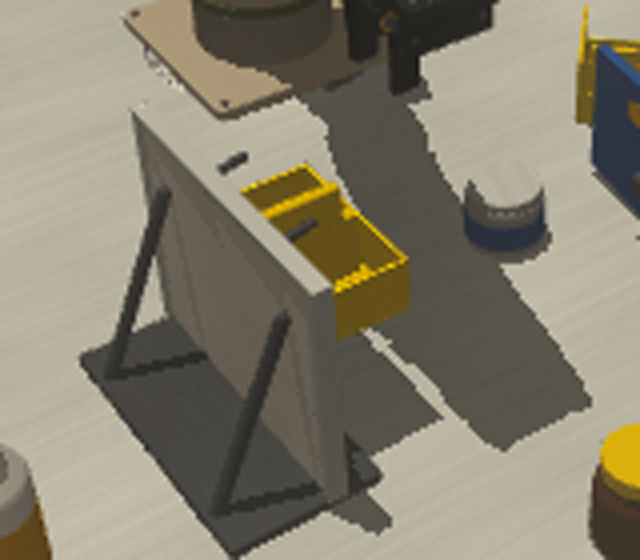

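The caddy hangs with both pins through at (232,160) and (302,229), its plate parallel to the panel and at its face. Next I'll close the fingers and go in front of the drawer.

Emit:
{"api": "carry_out", "payload": {
  "moves": [
    [0,0,0,0,0,0.515],
    [0,0,0,0,0,0.515],
    [0.64,0.039,0,0,0,0],
    [0.64,0.039,0,0,0,0],
    [0.64,0.039,0,0,0,0],
    [0.64,0.039,0,0,0,0],
    [0.64,0.039,0,0,0,0],
    [0.64,0.039,0,0,0,0],
    [0.64,0.039,0,0,0,0],
    [0.64,0.039,0,0,0,0],
    [0.64,0.039,0,0,0,0],
    [0,0,0.595,0,0,0],
    [0,0,0.595,0,0,0],
    [0,0,0.595,0,0,0],
    [0,0,0.595,0,0,0],
    [0,0,0.595,0,0,0],
    [0,0,0.595,0,0,0],
    [0,0,0.595,0,0,0],
    [0,0,0,0,0,0]
  ],
  "fingers": 0
}}

```text
time: 23.75
ee_pos: [0.524, 0.0844, 0.1197]
eef_rot: [0.75, 0.662, -0.001, -0.0]
ft_force: [0.3, -0.3, 0.8]
width: 0.0004
grip_force: 0.0
```

Emit:
{"api": "carry_out", "payload": {
  "moves": [
    [0.3,0,0,0,0,0],
    [0.3,0,0,0,0,0],
    [0.3,0,0,0,0,0],
    [0.3,0,0,0,0,0],
    [0.3,0,0,0,0,0],
    [0.3,0,0,0,0,0],
    [0.3,0,0,0,0,0],
    [0.3,0,0,0,0,0]
  ]
}}

```text
time: 24.75
ee_pos: [0.5364, 0.1817, 0.1207]
eef_rot: [0.749, 0.662, -0.0, -0.0]
ft_force: [0.5, -1.0, 0.6]
width: 0.0006
grip_force: 0.6
```

Emit:
{"api": "carry_out", "payload": {
  "moves": [
    [0.26,0,0,0,0,0],
    [0.26,0,0,0,0,0],
    [0.26,0,0,0,0,0],
    [0.26,0,0,0,0,0],
    [0.26,0,0,0,0,0],
    [0.26,0,0,0,0,0],
    [0.26,0,0,0,0,0],
    [0.26,0,0,0,0,0],
    [0.26,0,0,0,0,0],
    [0.26,0,0,0,0,0],
    [0,0,0,0,0,0]
  ]
}}

```text
time: 26.12
ee_pos: [0.549, 0.2855, 0.1207]
eef_rot: [0.749, 0.663, 0.0, -0.0]
ft_force: [0.2, -0.4, -1.0]
width: 0.0006
grip_force: 0.0
```

Emit:
{"api": "carry_out", "payload": {
  "moves": [
    [0.1,0,0,0,0,0],
    [0.1,0,0,0,0,0],
    [0.1,0,0,0,0,0],
    [0.1,0,0,0,0,0],
    [0.1,0,0,0,0,0],
    [0.1,0,0,0,0,0]
  ]
}}

```text
time: 26.88
ee_pos: [0.5519, 0.3057, 0.1208]
eef_rot: [0.75, 0.662, -0.002, 0.001]
ft_force: [-7.6, -14.9, 9.8]
width: 0.0002
grip_force: 7.8
```

```bash
python3 - <<'E'
from h import *
pos,M,s=pose(); print(pos.round(4),s["ft_force"])
for n in("scene","top"):
    p,w,c=cam(n); save(n+"9.png",cv2.resize(p[110:250,220:380] if n=="scene" else p[100:280,30:270],None,fx=3,fy=3,interpolation=cv2.INTER_CUBIC))
    P=p.astype(int); b=(P[...,2]>P[...,0]+40)&(w[...,2]>.1)&(w[...,2]<.16)&(w[...,1]>.05); W=w[b]; print("front",len(W),line(W) if len(W)>5 else 0, cv2.minAreaRect((W[:,:2]*1000).astype(np.float32)))
    b=(w[...,2]>.149)&(w[...,2]<.159)&(w[...,1]>.3)&(w[...,0]<.72)&(w[...,0]>.43); W=w[b]; print("chest",len(W),cv2.minAreaRect((W[:,:2]*1000).astype(np.float32)))
E
```

```text
[0.5519 0.3057 0.1208] [ -7.59629353 -14.89784851   9.81853036]
front 22 (array([0.6575829, 0.3083064], dtype=float32), np.float32(-6.59645)) ((570.7815551757812, 316.02642822265625), (13.218856811523438, 252.87705993652344), 85.27855682373047)
chest 2636 ((576.1651611328125, 1082.27490234375), (286.8551940917969, 1557.974609375), 0.04530876502394676)
front 37 (array([0.6803404 , 0.31001154], dtype=float32), np.float32(1.8092498)) ((679.745361328125, 310.0360412597656), (10.700366020202637, 32.275264739990234), 87.48905944824219)
chest 5086 ((576.2695922851562, 475.58123779296875), (316.290283203125, 299.5579833984375), 82.7178955078125)
```

View pics/scene9.png

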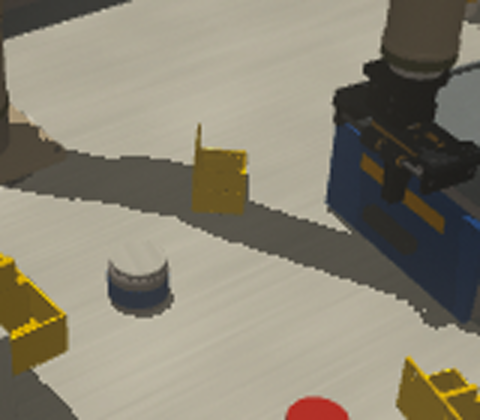

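Emit:
{"api": "carry_out", "payload": {
  "moves": [
    [0,0,0,0,0,0],
    [0,0,0,0,0,0]
  ]
}}

```text
time: 27.22
ee_pos: [0.552, 0.3064, 0.1208]
eef_rot: [0.75, 0.662, -0.001, 0.0]
ft_force: [-2.3, -5.7, 4.2]
width: 0.0004
grip_force: 3.4
```

View pics/top9.png

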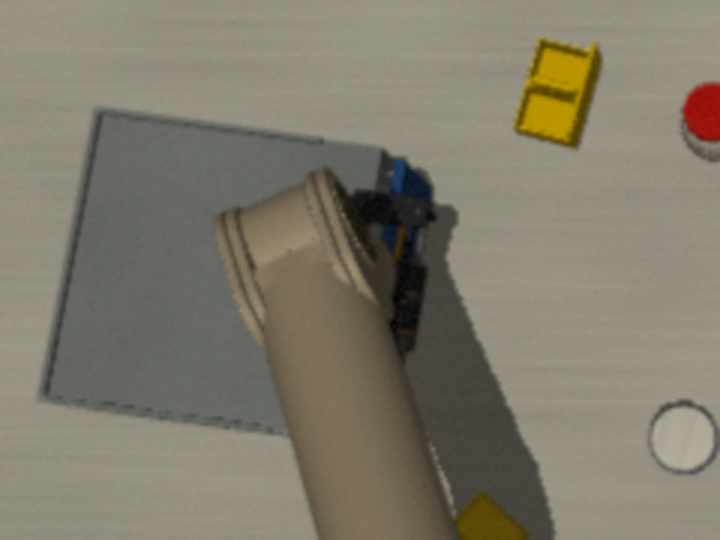

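The top view shows the drawer front about 20 mm short of home, with the arm clear over the chest. The force has settled to 6 N, which is the catch, so I'll push on gently.

Emit:
{"api": "carry_out", "payload": {
  "moves": [
    [0.05,0,0,0,0,0],
    [0.05,0,0,0,0,0],
    [0.05,0,0,0,0,0],
    [0.05,0,0,0,0,0],
    [0.05,0,0,0,0,0],
    [0.05,0,0,0,0,0]
  ]
}}

```text
time: 27.98
ee_pos: [0.5537, 0.32, 0.1208]
eef_rot: [0.749, 0.662, 0.0, 0.0]
ft_force: [0.4, -2.0, 0.7]
width: 0.0008
grip_force: 0.9
```

Emit:
{"api": "carry_out", "payload": {
  "moves": [
    [0.04,0,0,0,0,0],
    [0.04,0,0,0,0,0],
    [0.04,0,0,0,0,0],
    [0,0,0,0,0,0]
  ]
}}

```text
time: 28.48
ee_pos: [0.5538, 0.3217, 0.1208]
eef_rot: [0.75, 0.661, -0.002, 0.001]
ft_force: [-7.2, -13.2, 7.7]
width: 0.0006
grip_force: 6.9
```

Emit:
{"api": "carry_out", "payload": {
  "moves": [
    [0.03,0,0,0,0,0],
    [0,0,0,0,0,0],
    [0,0,0,0,0,0]
  ]
}}

```text
time: 28.85
ee_pos: [0.5538, 0.3217, 0.1208]
eef_rot: [0.75, 0.661, -0.003, 0.001]
ft_force: [-9.0, -16.6, 10.8]
width: 0.0003
grip_force: 9.0
```

Emit:
{"api": "carry_out", "payload": {
  "moves": [
    [-0.1,0,0,0,0,0],
    [-0.3,0,0,0,0,0],
    [-0.5,0,0,0,0,0],
    [-0.5,0,0,0,0,0],
    [-0.5,0,0,0,0,0],
    [0,0,-0.5,0,0,0],
    [0,0,-0.5,0,0,0],
    [0,0,-0.5,0,0,0],
    [0,0,-0.5,0,0,0],
    [0,0,0,0,0,0]
  ]
}}

```text
time: 30.1
ee_pos: [0.5457, 0.2498, 0.2022]
eef_rot: [0.75, 0.662, 0.001, 0.0]
ft_force: [0.2, -0.0, -0.0]
width: 0.0005
grip_force: 0.0
```

```bash
python3 - <<'E'
from h import *
pos,M,s=pose(); print(pos.round(4),s["ft_force"])
for n in("scene","top"):
    p,w,c=cam(n)
    P=p.astype(int); b=(P[...,2]>P[...,0]+40)&(w[...,2]>.1)&(w[...,2]<.16)&(w[...,1]>.15); W=w[b]; print("front",len(W),line(W) if len(W)>5 else 0, cv2.minAreaRect((W[:,:2]*1000).astype(np.float32)))
    b=(w[...,2]>.145)&(w[...,2]<.17)&(w[...,1]>.25)&(w[...,1]<.7)&(w[...,0]<.75)&(w[...,0]>.4)&(P[...,2]<P[...,0]+40); W=w[b]; print("chest",len(W),cv2.minAreaRect((W[:,:2]*1000).astype(np.float32)))
    for k,(x,y,z) in dict(tin=(.421,.018,.03),jb=(.764,-.0065,.04),ja=(.766,-.103,.04),bot=(.5426,-.5053,.04)).items():
        W=w[(abs(w[...,0]-x)<.06)&(abs(w[...,1]-y)<.046)&(w[...,2]>z)&(w[...,2]<.2)]
        if n=="top" and len(W)>5: print(k,cv2.minEnclosingCircle((W[:,:2]*1000).astype(np.float32)))
    W=w[(P[...,0]>90)&(P[...,2]<70)&(P[...,1]>70)&(w[...,1]<-.15)&(w[...,1]>-.29)&(w[...,0]<.6)&(w[...,0]>.38)&(w[...,2]>.19)&(w[...,2]<.23)]; print("plate",len(W),np.median(W,0))
E
```

```text
[0.5457 0.2498 0.2022] [ 0.24217516 -0.03039659 -0.00193651]
front 72 (array([0.54793286, 0.3370983 ], dtype=float32), np.float32(-6.981223)) ((559.2764892578125, 336.8183898925781), (15.121988296508789, 275.82464599609375), 84.61412048339844)
chest 3153 ((575.5419921875, 481.224365234375), (305.76287841796875, 307.9607849121094), 83.06047058105469)
plate 10 [ 0.48850787 -0.22553171  0.1904424 ]
front 3 0 ((695.0419311523438, 321.93597412109375), (3.8555126190185547, 2.1604905128479004), 45.745609283447266)
chest 7897 ((576.743408203125, 488.1564025878906), (297.8342590332031, 300.72021484375), 82.9603271484375)
tin ((422.1224670410156, 19.590959548950195), 37.1428337097168)
jb ((765.6242065429688, -6.079037189483643), 35.59944534301758)
ja ((767.6192626953125, -103.62055206298828), 35.783573150634766)
bot ((543.9854736328125, -508.7304382324219), 35.17444610595703)
plate 182 [ 0.48416645 -0.26353544  0.20676383]
```

```bash
python3 -c "
from h import *
print(r.close_job())"
```

```text
the job is handed in; nothing more can be done
None
```

The caddy hangs on both pins with its back at the panel face, the drawer is pushed to its stop past the catch, the jars, bottle and tin still stand where they were, and the job was handed in at about 30 s.

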